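Drive the stuck plug out of the clamped tube

TASK

A steel plug is stuck in the clamped tube on the bench: use the drift (the steel rod with the square black grip) to push it through and out of the far end into the catch tray; the loose guide collar over the tube's mouth has slid off centre, so feel for its hole and ease it back in line, without ramming the drift against it. The storage block lets you take the drift only by the middle, so part-way you will have to let go and take it again by its grip to drive it all the way. Finish with the drift drawn back out and lying flat on the black rubber pad, and leave everything else on the bench undisturbed.

Things in the scene. Friction and masses are not known exactly. Their poses are not given: they have to be found in the camera images.
- fixture: Fixed black base plate (150 x 80 x 12 mm) with two aluminium clamps (at x -35 and +35, 26 mm long, 50 mm wide, top 79 mm up) holding a level tube, axis 60 mm above the bench. Origin on the bench under the middle of the tube; +x is the push direction (mouth to far end), z up. Tube 130 mm long (x -65 to +65), 28 mm outside, 20 mm bore.
- tube_mouth (a point): Where the drift goes in: centre of the mouth's outer face, on the tube's axis; axes as the fixture. The first 8 mm is a guide collar (44 mm disc, 16 mm hole) that slides level across the mouth against about 2 N of friction. Its hole starts anywhere up to 8 mm to either side (y) of this point and is not measured: find it by touch or sight. Before going deeper than 8 mm, bring drift and collar back within 3 mm of the axis.
- tube_exit (a point): Centre of the tube's far end face, on its axis; axes as the fixture. A sprung key along the top of the bore (from 20 mm past the mouth to 18 mm before this end) grips the plug: pushing it takes about 9 to 17 N, different each run. The key leaves 17.7 mm of height, so the drift passes freely.
- tray_floor (a point): Centre of the floor of the grey catch tray beyond the far end: tray 120 mm (x) by 100 mm, walls 30 mm high and 4 mm thick, fixed to the fixture, floor 5 mm above the bench.
- plug_mid (a point): Centre of the stuck plug: a steel cylinder 18.5 mm across and 24 mm long along its x. At the start its near face is 30 to 70 mm inside the mouth. It drops out only when that face has been pushed to 120 to 130 mm from the mouth.
- drift_mid (a point): Middle of the drift, on its axis. 200 mm long overall; +x points to the tip. From the tip back: round steel shank 13 mm across, 140 mm long, its last 2 mm reduced to 12 mm; then the square grip, 16 x 16 x 60 mm, whose shoulder cannot enter the tube. 0.11 to 0.22 kg, balanced 20 mm ahead of this point. Let go with 90 mm or more inside the tube, it stays there, a few mm lower and a little tilted.
- drift_tip (a point): Centre of the drift's tip face, 100 mm ahead of its middle; axes as drift_mid.
- drift_grip (a point): Centre of the drift's square grip, 70 mm behind its middle; axes as drift_mid.
- drift_block: Fixed grey storage block 230 x 60 mm on the bench; origin at the centre of its underside, x along the slot. The drift lies in it level, axis 40 mm above the bench, tip to +x. Deep slots hide its grip (x -106 to -38, walls 55 mm high) and front (x +26 to +106, 50 mm high); only in the 64 mm gap between, floor 10 mm up, can fingers take the shank. Lift it straight up.
- rest_pad: Fixed black rubber pad 240 x 110 x 4 mm (x along its length); origin at the centre of its underside. It and the storage block swap places from run to run.
- connector_a: a steel cable-connector shell, 59 x 32 x 15 mm; bystander, leave alone; origin at the centre of its underside
- connector_b: a second such connector shell, 59 x 32 x 15 mm; bystander, leave alone; origin at the centre of its underside
- spare_tube: a spare length of aluminium tube standing on end, 28 mm across, 35 mm tall; bystander, leave alone; origin at the centre of its underside
- screw_jar: a clear jar with black cap, 50 mm across, 60 mm tall; bystander, leave alone; origin at the centre of its underside
- wrench: a steel wrench lying flat, 150 mm long; bystander, leave alone; origin at the centre of its underside
- lens_cap: a black lens cap, 54 mm across, 13 mm high; bystander, leave alone; origin at the centre of its underside
- slide_block: a steel slide block, 50 x 36 x 20 mm; bystander, leave alone; origin at the centre of its underside
There are look-alikes about, which are no part of the job. What is meant by the part that bears drift_mid is not red, and is the larger of those in its own colour.

How it is judged (in metres and radians):
On the way, in this order (a step that is already met when the one before it is completed fails the run):
1. the drift's tip is in the tube, at least 60 mm past the mouth (x of drift_tip in the frame of fixture between -0.005 and 0.1 m and y of drift_tip in the frame of fixture between -0.01 and 0.01 m and z of drift_tip in the frame of fixture between 0.05 and 0.07 m), for 0.1 s.
2. the plug has been pushed out of the far end and lies in the catch tray, while the drift is still through the tube (x of plug_mid in the frame of fixture between 0.078 and 0.198 m and y of plug_mid in the frame of fixture between -0.05 and 0.05 m and z of plug_mid in the frame of fixture below 0.03 m and x of drift_tip in the frame of fixture above 0.03 m and y of drift_tip in the frame of fixture between -0.012 and 0.012 m and z of drift_tip in the frame of fixture between 0.048 and 0.072 m), for 0.1 s.
At the end, for the whole second after the job is handed in: The plug rests in the catch tray (its centre within the tray's walls, less than 30 mm above the bench) and the drift lies flat and still on the rubber pad (its middle within 80 mm of the pad's centre lengthwise and 55 mm sideways, level to about 7 degrees) (x of plug_mid in the frame of fixture between 0.078 and 0.198 m and y of plug_mid in the frame of fixture between -0.05 and 0.05 m and z of plug_mid in the frame of fixture below 0.03 m and linear speed of plug below 0.03 m/s and x of drift_mid in the frame of rest_pad between -0.08 and 0.08 m and y of drift_mid in the frame of rest_pad between -0.055 and 0.055 m and z of drift_mid in the frame of rest_pad below 0.025 m and angle between drift_mid's own x axis and vertical between 1.45 and 1.7 rad and linear speed of drift below 0.02 m/s); the robot touches nothing.
It fails at once if the drift is rammed against the tube or fixture (over 60 N) (contact force between drift and fixture above 60 N).
It fails at once if a bystander is moved more than 30 mm (distance of any of connector_a, connector_b, spare_tube, screw_jar, wrench, lens_cap, slide_block from where it was at the start of the episode above 0.03 m).
It also fails if it takes over 64 s, if anything falls off the work surface, if the arm or the gripper's body presses on something with over 40 N, if the wrist force passes 120 N, or if a joint passes its speed limit or range.

ROBOT

A 6-joint arm with a two-finger parallel gripper is mounted at the origin on the work surface. World frame = base frame: x ahead of the robot, y to its left, z up, the work surface at z = 0. Lengths are in m, angles in degrees, forces in N, time in s.
With the tool pointing down it reaches from about 0.4 to 0.825 m from the base axis. Payload 7 kg.
Tool frame: the origin (TCP) lies on the centre line of the jaws, within the pads' length; the fingertips stand 11 mm ahead of it and the grasp point (between the pads) lies 8 mm behind it; z points along the fingers, y is the line along which they close (so a half turn about z gives the same grasp; the last joint's range is limited). The gripper opens to 88 mm and grips with 3 to 60 N. Pads are 19 mm wide; open, the fingers measure 130 mm over their backs; the gripper's body (78 mm by 193 mm) begins 47 mm behind the grasp point.
Start: joints at [90.304, 20.546, 0.682, 0, -70.136, -16.507], TCP at [0.188, 0.648, 0.212] pointing down, gripper open.
Joint ranges: [-176.03, 176.03], [-82.01, 121.73], [-58.28, 71.71], [-173.87, 95.51], [-174.79, -0.11], [-173.66, 173.66]. Speed limits (degrees/s): [136.94, 136.94, 172.46, 180, 180, 180].

INTERFACE

Orientations are given as [roll, pitch, yaw] about the fixed x, y, z axes, in that order (R = Rz(yaw) Ry(pitch) Rx(roll)).
In Python, from plant import r, capture, camera_model, job gives the robot as it stands.
- The arm moves only by the tool drive_tool, never from a script. Its argument "increments" is a list that holds one entry, the list of rows, each a list of 5 numbers: the gripper's target within -1 to 1 (fully open at 1, half-way at 0, shut at -1), then the shift along the tool's x, y, z scaled (see below), then the turn about the tool's z scaled (see below). In form: [[[gripper, tx, ty, tz, roll], ...]]. A call has 1 to 5 rows; each row is the pose to reach, as a shift and turn from the pose commanded when the call began, along the tool's axes at that moment, turning the shorter way round; what a row does not reach only later rows make up. The controller multiplies each number of a shift by 120 mm and each number of a turn by 360 degrees. A row lasts 1/8 s, in which the tool goes at most 62.5 mm and 10.7 degrees, less where a joint would pass 70% of its speed; a pose out of reach is approached as far as the arm can. A call with a number of a shift or a turn outside -1 to 1 is refused whole. A call with a gripper value outside its range is refused whole. The fingers move at their own pace and stop on an object; "squeeze" is the grip in N (left out, the last holds). Time passes only in rows, so rows that repeat a pose let the fingers close. It gives the time, the measured TCP pose, the force, the opening and the grip force at its end, in the units of the state.
- r.get_state(): the state, without advancing time (a new reading comes with each control period).
- capture(name): name is "scene" or "top"; returns the picture (420x560x3 uint8, red, green, blue); there is no depth.
- camera_model(name): a dict with "camera_matrix" (3x3 intrinsics, pixels), "k1" (the pictures are not rectified: a ray, as slopes to the right and down, at radius r is drawn at 1 + k1 r^2 times it, then the intrinsics apply), "rvec" (rotation vector, rad) and "tvec" (3), from world to camera coordinates, as OpenCV has them. Camera axes: x right, y down, z forward; pixel columns grow to the right and rows downward; lengths in m; the calibration is good to about 2 mm. A picture is of the moment at which its call begins. camera_model takes no time and is no camera call.
- job.close_job(): hands the job in; it is judged then, once.
The state is a dict: "time_s": time; "joints": joint angles; "qd": joint speeds; "joint_torque": joint torques, N m; "tcp_pos": TCP position; "eef_rot": TCP orientation; "contact_force": force on the tool from outside, world axes, zero at the start; "moment": the same for the moment, N m; "gripper_width": finger opening in m; "gripper_force": force on a finger pad.
Only numpy, scipy, OpenCV 4.12 (cv2) and the standard library are available. Lean on these libraries where they do the work, as an engineer would, in place of code of your own. Each camera call takes 0.05 s, during which the arm holds its last target. There are 200 camera calls.

## Working session

There is one attempt and no reset: what is moved stays moved. The work goes in short steps, Python scripts to look and compute and a tool call to move; the robot and the scene stay as the last step left them, time stands still between calls to the robot, and variables do not carry over. Pictures are saved under pics/ and viewed, at most 10 in all, crops included, and the job is handed in when it is done.

Besides the shell and the picture viewer there is one more tool, called after "Emit:" by a JSON object that holds its "fn" and its "kwargs". drive_tool: Moves the arm, as the interface text tells. Its arguments: {"type":"object","properties":{"increments":{"type":"array"},"squeeze":{"type":"number"}},"required":["increments"]}

```bash
mkdir -p pics; ls
python3 - <<'E'
from plant import r,capture,camera_model,job
import cv2,numpy as np
for n in("scene","top"):
    im=capture(n); np.save(f"pics/{n}0.npy",im)
    cv2.imwrite(f"pics/{n}0.png",cv2.cvtColor(im,cv2.COLOR_RGB2BGR))
    print(n,camera_model(n))
s=r.get_state();print(s)
E
```

```text
pics
scene {'camera_matrix': array([[470.99488265,   0.        , 272.71290005],
       [  0.        , 470.99488265, 198.06533914],
       [  0.        ,   0.        ,   1.        ]]), 'k1': 0.013707059845714256, 'rvec': array([ 1.52710886,  2.14118643, -0.78421765]), 'tvec': array([ 0.21891469, -0.29697123,  1.72368136])}
top {'camera_matrix': array([[490.68504753,   0.        , 281.04202481],
       [  0.        , 490.68504753, 211.08324887],
       [  0.        ,   0.        ,   1.        ]]), 'k1': -0.17231939348736633, 'rvec': array([ 2.17666841, -2.23252775,  0.05147327]), 'tvec': array([-0.0706844 ,  0.50965157,  1.38474127])}
{'time_s': 0.1, 'joints': array([ 9.03014261e+01,  2.05887939e+01,  6.38748124e-01, -1.61868906e-02,
       -7.01372844e+01, -1.65081127e+01]), 'qd': array([-0.09066261, -0.1399969 ,  0.02296235,  0.01764502,  0.02200925,
        0.02565296]), 'joint_torque': array([-9.27743313e-04, -5.84161985e+01,  2.93753761e+01,  7.01524928e+00,
        1.02227210e-02, -4.78085121e-05]), 'tcp_pos': array([0.18829066, 0.64771965, 0.21090268]), 'eef_rot': array([ 1.79911945e+02, -1.02268444e-02, -1.62121902e+01]), 'contact_force': array([-0.59410796, -0.39477559, -0.84421512]), 'moment': array([-0.02622904, -0.01572213, -0.01091205]), 'gripper_force': 0.0, 'gripper_width': 0.08778471785804698}
```

View pics/top0.png

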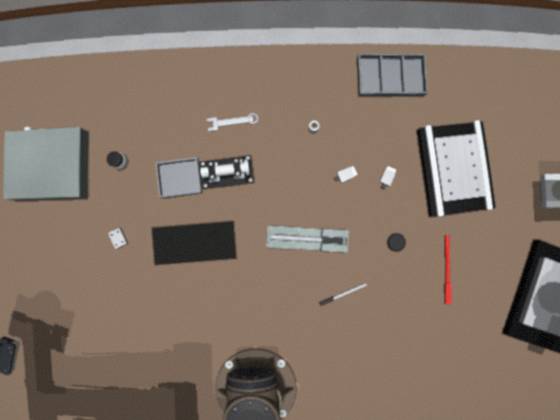

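View pics/scene0.png

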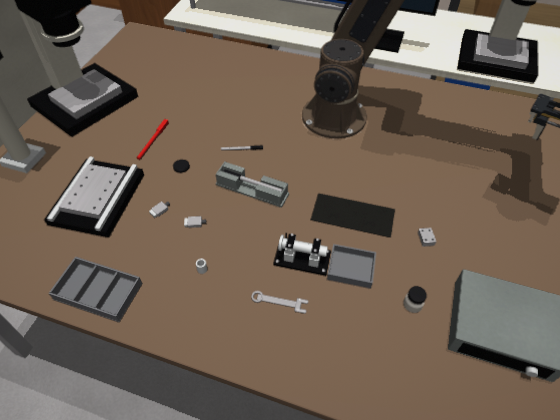

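The top view shows the fixture at about (225,171), with its tray to the left and the mouth to the right, so the push direction is roughly world +y. The drift block is at (307,240), with the drift's grip at its right end (335,240). The pad is at (194,243). The red tool at (448,270) and the small one at (345,293) are look-alikes. The scene view agrees.

```bash
cat > h.py <<'E'
import numpy as np,cv2
from plant import r,capture,camera_model,job
def ray(n,px):
    m=camera_model(n);K=m["camera_matrix"];px=np.atleast_2d(np.asarray(px,float))
    d=(px-K[:2,2])/np.array([K[0,0],K[1,1]]);u=d.copy()
    for _ in range(20):u=d/(1+m["k1"]*(u**2).sum(1,keepdims=True))
    R=cv2.Rodrigues(m["rvec"])[0];t=m["tvec"]
    return -R.T@t,np.c_[u,np.ones(len(u))]@R
def onz(n,px,z):
    c,d=ray(n,px);return c+d*((z-c[2])/d[:,2:])
def proj(n,P):
    m=camera_model(n);R=cv2.Rodrigues(m["rvec"])[0];p=np.atleast_2d(P)@R.T+m["tvec"];u=p[:,:2]/p[:,2:]
    u=u*(1+m["k1"]*(u**2).sum(1,keepdims=True));K=m["camera_matrix"];return u*[K[0,0],K[1,1]]+K[:2,2]
def rect(pts):
    """centre, sizes, long-axis direction (deg) of blob outline in world xy"""
    (c,s,a)=cv2.minAreaRect(pts[:,:2].astype(np.float32)*1000)
    if s[0]<s[1]: a+=90;s=s[::-1]
    return np.round(c,1),np.round(s,1),round((a+90)%180-90,2)
def blob(n,im,box,f,z):
    x0,y0,x1,y1=box;S=6
    c=cv2.resize(im[y0:y1,x0:x1],None,fx=S,fy=S,interpolation=cv2.INTER_CUBIC)
    m=f(c.astype(int)).astype(np.uint8)
    cs=cv2.findContours(m,cv2.RETR_EXTERNAL,cv2.CHAIN_APPROX_NONE)[0]
    k=max(cs,key=cv2.contourArea)[:,0]
    px=(k+.5)/S-.5+[x0,y0]
    return px,onz(n,px,z)
E
python3 - <<'E'
from h import *
im=np.load("pics/top0.npy");sc=np.load("pics/scene0.npy")
px,P=blob("top",im,(140,210,250,275),lambda c:c.sum(2)<90,.004);print("pad",rect(P))
for z in(.05,):
  px,P=blob("top",im,(258,218,358,262),lambda c:c[...,2]-c[...,0]>-5,z);print("block",rect(P),px.min(0),px.max(0))
px,P=blob("top",im,(150,150,203,205),lambda c:c[...,2]-c[...,0]>-10,.03);print("tray",rect(P))
px,P=blob("top",im,(195,148,262,198),lambda c:c.sum(2)<120,.012);print("plate",rect(P))
t=cv2.resize(im[140:270,150:360],None,fx=3.7,fy=3.7,interpolation=cv2.INTER_CUBIC)
cv2.imwrite("pics/t1.png",t[...,::-1])
a=cv2.resize(sc[225:290,265:385],None,fx=6.6,fy=6.6,interpolation=cv2.INTER_CUBIC)
cv2.imwrite("pics/s1.png",a[...,::-1])
E
```

```text
pad (array([387.4, 128.3]), array([1.4, 1. ]), 88.79)
block (array([ 428.2, -153.6]), array([223.8,  61. ]), 85.09) [266.25       225.58333333] [347.91666667 251.58333333]
tray (array([610.4, 199.2]), array([135.4, 103.2]), -84.54)
plate (array([609.6,  69.9]), array([34.3,  7. ]), -84.85)
```

View pics/t1.png

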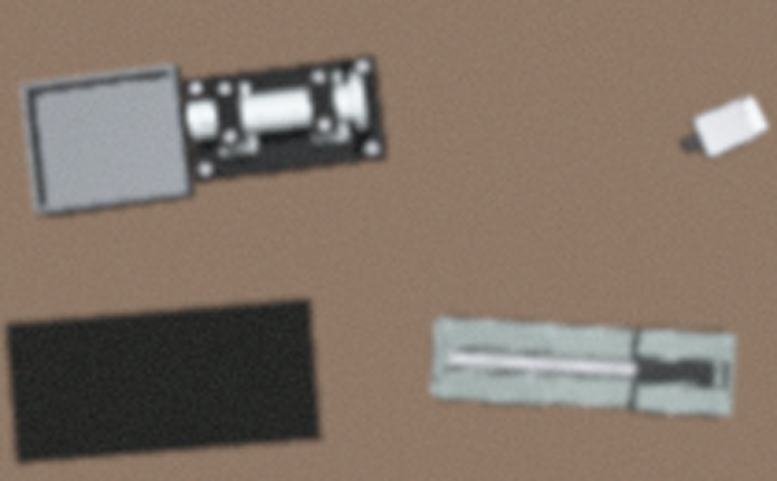

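View pics/s1.png

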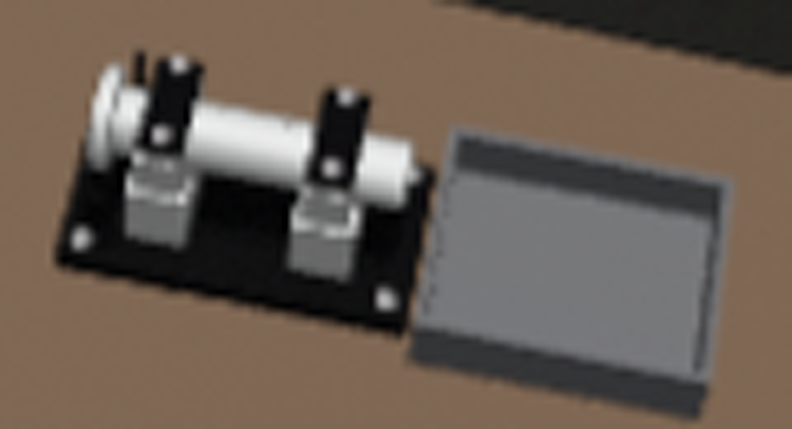

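The crops show the drift with its tip at top-view pixel (271,237) and the grip at (322–343,240). The collar disc sits at the right end of the tube, near (245,167). The tray's outline is clear, so I'll refine the masks.

Run:
```python
from h import *
im=np.load("pics/top0.npy");sc=np.load("pics/scene0.npy")
def hull(n,I,box,f,z,T=""):
    x0,y0,x1,y1=box;S=6
    c=cv2.resize(cv2.GaussianBlur(I,(0,0),.6)[y0:y1,x0:x1],None,fx=S,fy=S,interpolation=cv2.INTER_CUBIC).astype(int)
    m=f(c).astype(np.uint8);m=cv2.morphologyEx(m,cv2.MORPH_OPEN,np.ones((7,7),np.uint8))
    nb,l,st,_=cv2.connectedComponentsWithStats(m);m=np.isin(l,[i for i in range(1,nb) if st[i,4]>400])
    k=np.argwhere(m)[:,::-1];px=(k+.5)/S-.5+[x0,y0]
    P=onz(n,px,z);hp=P[cv2.convexHull(px.astype(np.float32),returnPoints=False)[:,0]]
    print(T,n,rect(hp),"bbox",px.min(0).round(1),px.max(0).round(1));return px,P
dark=lambda c:c.sum(2)<180
hull("top",im,(140,210,250,275),dark,.004,"pad")
hull("top",im,(202,148,262,198),lambda c:c.sum(2)<170,.012,"plate")
hull("scene",sc,(268,228,331,279),lambda c:c.sum(2)<120,.012,"plate")
grey=lambda c:(c[...,2]-c[...,0]>-12)
hull("top",im,(150,150,201,205),grey,.03,"tray")
hull("scene",sc,(325,240,385,290),grey,.03,"tray")
br=lambda c:c.min(2)>190
for box,T in(((214,160,236,180),"tube mid"),((198,160,210,182),"tube exit"),((238,155,252,180),"collar")):
    px,P=hull("top",im,box,lambda c:c.min(2)>150,.06,T);q=P[:,:2].astype(np.float32)*1000
    v=cv2.fitLine(q,cv2.DIST_L2,0,.01,.01).ravel();print("   line",v.round(3),np.degrees(np.arctan2(v[1],v[0])).round(2))
px,P=hull("top",im,(266,228,324,252),lambda c:c.min(2)>190,.043,"shank")
v=cv2.fitLine(P[:,:2].astype(np.float32)*1000,cv2.DIST_L2,0,.01,.01).ravel();print(v.round(3),np.degrees(np.arctan2(v[1],v[0])))
px,P=hull("top",im,(318,228,352,252),lambda c:c.sum(2)<230,.048,"grip");
print(P.mean(0))
px,P=hull("top",im,(258,218,358,262),lambda c:c[...,2]-c[...,0]>-5,.05,"block")
```

```text
pad top (array([423.9, 169.8]), array([235.1, 104.9]), -86.7) bbox [152.2 221.4] [235.1 263.8]
plate top (array([623.5,  72.2]), array([143.5,  73.4]), -84.0) bbox [201.6 158.4] [251.1 186.6]
plate scene (array([612.2,  70. ]), array([147.9, 111.2]), -84.1) bbox [273.4 234.9] [329.4 274.9]
tray top (array([610. , 202.2]), array([129.8, 103.2]), -84.35) bbox [155.4 157.2] [200.4 197.2]
tray scene (array([618.4, 197.9]), array([140.4, 116. ]), -84.17) bbox [324.6 244.2] [375.2 287.4]
tube mid top (array([626.8,  70.7]), array([52.3, 32.9]), 88.39) bbox [214.8 162.8] [233.6 174.6]
   line [ 8.00000e-03 -1.00000e+00  6.25994e+02  7.19690e+01] -89.57
tube exit top (array([620.5, 126.8]), array([24.6, 21.8]), -0.88) bbox [200.1 167.1] [207.9 175.9]
   line [9.81000e-01 1.92000e-01 6.20708e+02 1.26659e+02] 11.09
collar top (array([632.6,  15.7]), array([34.8, 22.5]), -1.11) bbox [239.9 159.8] [248.1 172.2]
   line [9.98000e-01 5.80000e-02 6.31654e+02 1.50610e+01] 3.32
shank top (array([ 431.2, -121.8]), array([132.7,   6.3]), 85.12) bbox [271.8 235.4] [319.4 239.9]
[ 8.50000e-02  9.96000e-01  4.31298e+02 -1.20547e+02] 85.10895
grip top (array([ 422.3, -223. ]), array([48.9, 12. ]), 84.65) bbox [323.4 238.2] [340.9 242.8]
[ 0.42194026 -0.22384792  0.048     ]
block top (array([ 428.2, -153.7]), array([223.4,  60.2]), 85.14) bbox [266.6 225.8] [347.8 251.4]
```

Emit:
{"fn": "drive_tool", "kwargs": {"increments": [[[1,0.895,0.603,0,0],[1,0.895,0.603,0,0],[1,0.895,0.603,0,0]]], "squeeze": 30}}

```text
time_s: 0.48
tcp_pos: [0.2732, 0.5457, 0.212]
eef_rot: [180.0, 0.0, -16.4]
contact_force: [-0.1, 0.7, 0.2]
gripper_width: 0.0873
gripper_force: 0.0
```

Emit:
{"fn": "drive_tool", "kwargs": {"increments": [[[1,0.895,0.603,0,0],[1,0.895,0.603,0,0],[1,0.895,0.603,0,0]]]}}

```text
time_s: 0.85
tcp_pos: [0.3558, 0.4467, 0.2118]
eef_rot: [180.0, 0.0, -16.4]
contact_force: [0.0, 0.8, 0.3]
gripper_width: 0.0875
gripper_force: 0.0
```

Emit:
{"fn": "drive_tool", "kwargs": {"increments": [[[1,0.895,0.603,0,0],[1,0.895,0.603,0,0],[1,0.895,0.603,0,0]]]}}

```text
time_s: 1.23
tcp_pos: [0.4386, 0.3479, 0.2115]
eef_rot: [180.0, 0.0, -16.4]
contact_force: [0.7, 1.0, 0.3]
gripper_width: 0.0876
gripper_force: 0.0
```

Emit:
{"fn": "drive_tool", "kwargs": {"increments": [[[1,0.895,0.603,0,0],[1,0.895,0.603,0,0],[1,0.895,0.603,0,0]]]}}

```text
time_s: 1.6
tcp_pos: [0.5216, 0.2488, 0.2112]
eef_rot: [180.0, 0.0, -16.4]
contact_force: [-0.9, 1.1, -0.5]
gripper_width: 0.0876
gripper_force: 0.0
```

Emit:
{"fn": "drive_tool", "kwargs": {"increments": [[[1,0,0,0,0.109],[1,0,0,0,0.109],[1,0,0,0,0.109],[1,0,0,0,0.109]]]}}

```text
time_s: 2.1
tcp_pos: [0.5195, 0.2521, 0.2115]
eef_rot: [180.0, 0.0, -55.6]
contact_force: [-0.1, -0.2, 1.4]
gripper_width: 0.0877
gripper_force: 0.0
```

Emit:
{"fn": "drive_tool", "kwargs": {"increments": [[[1,0,0,0,0.109],[1,0,0,0,0.109],[1,0,0,0,0.109],[1,0,0,0,0.109]]]}}

```text
time_s: 2.6
tcp_pos: [0.5195, 0.2522, 0.2115]
eef_rot: [180.0, 0.0, -94.9]
contact_force: [0.0, -0.8, 0.0]
gripper_width: 0.0877
gripper_force: 0.0
```

Emit:
{"fn": "drive_tool", "kwargs": {"increments": [[[1,0.896,0.117,0,0],[1,0.896,0.117,0,0]]]}}

```text
time_s: 2.85
tcp_pos: [0.4964, 0.1447, 0.2114]
eef_rot: [180.0, -0.0, -94.6]
contact_force: [0.8, -0.2, -0.2]
gripper_width: 0.0879
gripper_force: 0.0
```

Emit:
{"fn": "drive_tool", "kwargs": {"increments": [[[1,0.896,0.117,0,0],[1,0.896,0.117,0,0]]]}}

```text
time_s: 3.1
tcp_pos: [0.4738, 0.0381, 0.2118]
eef_rot: [-180.0, 0.0, -94.6]
contact_force: [0.2, -0.1, 0.6]
gripper_width: 0.0878
gripper_force: 0.0
```

Emit:
{"fn": "drive_tool", "kwargs": {"increments": [[[1,0.896,0.117,0,0],[1,0.896,0.117,0,0]]]}}

```text
time_s: 3.35
tcp_pos: [0.4514, -0.068, 0.2119]
eef_rot: [-180.0, 0.0, -94.6]
contact_force: [1.0, 0.5, 0.3]
gripper_width: 0.088
gripper_force: 0.0
```

Emit:
{"fn": "drive_tool", "kwargs": {"increments": [[[1,0.896,0.117,0.6,0],[1,0.896,0.117,0.6,0],[1,0.896,0.117,0.6,0],[1,0.896,0.117,0.6,0]]]}}

```text
time_s: 3.85
tcp_pos: [0.4297, -0.1731, 0.1398]
eef_rot: [180.0, -0.0, -94.7]
contact_force: [0.4, -0.0, 0.8]
gripper_width: 0.0874
gripper_force: 0.0
```

Emit:
{"fn": "drive_tool", "kwargs": {"increments": [[[1,-0.01,0.026,0.3,0],[1,-0.01,0.026,0.6,0],[1,-0.01,0.026,0.898,0],[1,-0.01,0.026,0.898,0]]]}}

```text
time_s: 4.35
tcp_pos: [0.4257, -0.1708, 0.031]
eef_rot: [179.8, -0.0, -94.6]
contact_force: [-0.7, -0.3, 1.0]
gripper_width: 0.0875
gripper_force: 0.0
```

Emit:
{"fn": "drive_tool", "kwargs": {"increments": [[[-1,0,0,0,0],[-1,0,0,0,0],[-1,0,0,0,0],[-1,0,0,0,0],[-1,0,0,0,0]]]}}

```text
time_s: 4.97
tcp_pos: [0.4261, -0.1723, 0.0322]
eef_rot: [-180.0, 0.0, -94.7]
contact_force: [-0.2, 0.2, 0.7]
gripper_width: 0.0432
gripper_force: 0.0
```

Emit:
{"fn": "drive_tool", "kwargs": {"increments": [[[-1,0,0,0,0],[-1,0,0,0,0],[-1,0,0,0,0],[-1,0,0,0,0],[-1,0,0,0,0]]], "squeeze": 45}}

```text
time_s: 5.6
tcp_pos: [0.4262, -0.1723, 0.032]
eef_rot: [-180.0, -0.0, -94.7]
contact_force: [0.5, -0.6, -0.7]
gripper_width: 0.0006
gripper_force: 0.0
```

Emit:
{"fn": "drive_tool", "kwargs": {"increments": [[[-1,0,0,0,0],[-1,0,0,0,0],[-1,0,0,0,0]]]}}

```text
time_s: 5.98
tcp_pos: [0.4261, -0.1723, 0.032]
eef_rot: [-180.0, -0.0, -94.7]
contact_force: [0.2, -0.4, -0.9]
gripper_width: 0.0005
gripper_force: 0.1
```

Run:
```python
from h import *
im=capture("top");sc=capture("scene")
a=cv2.resize(im[200:290,250:370],None,fx=4.6,fy=4.6,interpolation=cv2.INTER_CUBIC)
b=cv2.resize(sc[135:225,190:310],None,fx=4.6,fy=4.6,interpolation=cv2.INTER_CUBIC)
b0=cv2.resize(np.load("pics/scene0.npy")[150:215,205:300],None,fx=5.8,fy=5.8,interpolation=cv2.INTER_CUBIC)
cv2.imwrite("pics/a2.png",np.hstack([cv2.resize(b0,(390,300)),cv2.resize(b,(400,300))])[...,::-1])
print(proj("scene",[[.4262,-.1723,.04]]))
```

```text
[[245.99688471 179.84821946]]
```

View pics/a2.png

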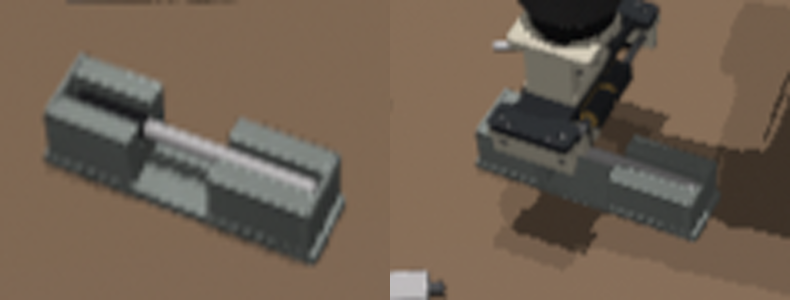

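The picture shows the gripper near the grip-side block end, but it's too coarse to explain the empty grasp, so I need a larger view.

Run:
```python
from h import *
im=capture("top");sc=capture("scene")
a=cv2.resize(im[205:275,250:360],(400,255),interpolation=cv2.INTER_CUBIC)
b=cv2.resize(sc[110:225,200:315],(600,600),interpolation=cv2.INTER_CUBIC)
a=cv2.copyMakeBorder(cv2.resize(a,(200,128)),0,472,0,0,cv2.BORDER_CONSTANT)
a[140:500,:]=0; a[140:340]=cv2.resize(im[215:265,270:350][:,15:65],(200,200),interpolation=cv2.INTER_CUBIC)
cv2.imwrite("pics/a3.png",np.hstack([b,a])[...,::-1])
s=r.get_state();print(s['gripper_width'],s['gripper_force'],s['tcp_pos'])
print("gap marks block-frame in scene crop:")
u=np.array([np.cos(np.radians(85.1)),np.sin(np.radians(85.1))])
for x in(-115,-38,-18,26,100,115):
    p=np.r_[np.array([428.2,-153.7])+x*u,40]/1000
    q=proj("scene",p)[0];t=proj("top",p)[0];print(x,((q-[200,110])*600/115).round(),t.round(1))
```

```text
0.0004364888328275989 0.11236298130825162 [ 0.42603089 -0.17227826  0.03200351]
gap marks block-frame in scene crop:
-115 [ 98. 318.] [348.1 241. ]
-38 [211. 355.] [320.7 239.4]
-18 [241. 365.] [313.5 239. ]
26 [307. 387.] [297.7 238. ]
100 [422. 425.] [271.1 236.4]
115 [445. 433.] [265.8 236.1]
```

View pics/a3.png

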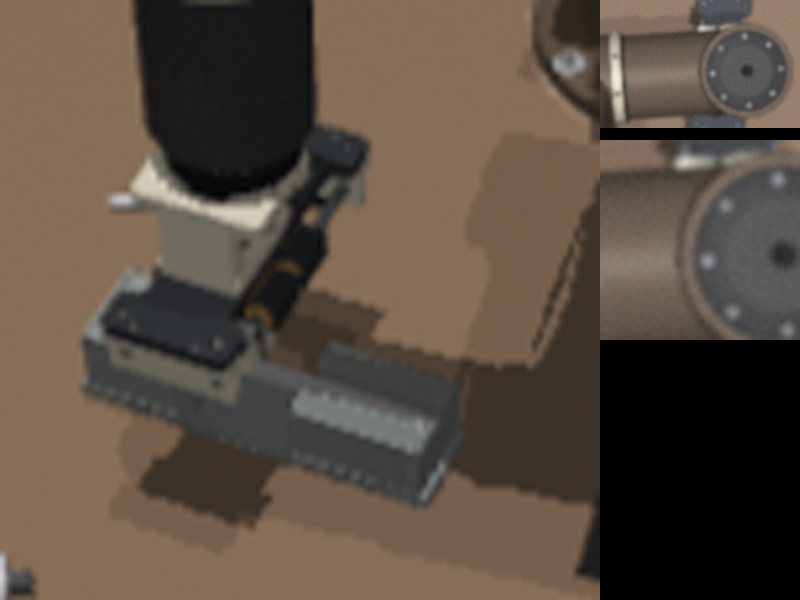

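Run:
```python
from h import *
c=np.array([.426,-.1723]);a=np.radians(-94.7);tx=np.array([np.cos(a),np.sin(a)]);ty=np.array([np.sin(a),-np.cos(a)])
f=lambda p:((proj("scene",p)[0]-[200,110])*600/115).round().tolist()
for z in(.087,.107,.13):
  for sy in(-.0965,-.065,.0965):
    print(z,sy,[f(np.r_[c+sy*ty+s*.039*tx,z]) for s in(1,-1)])
print("tcp",f(np.r_[c,.032]),f(np.r_[c,.087]), f(np.r_[c,.2]))
print(r.get_state())
```

```text
0.087 -0.0965 [[99.0, 404.0], [223.0, 446.0]]
0.087 -0.065 [[125.0, 366.0], [248.0, 407.0]]
0.087 0.0965 [[248.0, 186.0], [365.0, 222.0]]
0.107 -0.0965 [[96.0, 380.0], [222.0, 422.0]]
0.107 -0.065 [[122.0, 342.0], [246.0, 383.0]]
0.107 0.0965 [[246.0, 162.0], [364.0, 198.0]]
0.13 -0.0965 [[92.0, 352.0], [219.0, 394.0]]
0.13 -0.065 [[119.0, 314.0], [245.0, 355.0]]
0.13 0.0965 [[245.0, 134.0], [364.0, 170.0]]
tcp [241.0, 373.0] [236.0, 310.0] [226.0, 168.0]
{'time_s': 6.175, 'joints': array([ 2.65153263e+00,  1.22620247e+01, -3.90428505e+01,  6.12193847e-04,
       -3.86948111e+01, -7.33498210e+00]), 'qd': array([-0.07499625, -0.03345713,  0.02752383,  0.07039793, -0.09810181,
       -0.02948605]), 'joint_torque': array([-4.26288927e-02, -3.68820262e+01,  1.92987925e+01,  4.59731609e+00,
       -4.97387233e-02,  2.03547796e-05]), 'tcp_pos': array([ 0.42603089, -0.17227826,  0.03200351]), 'eef_rot': array([-1.79999640e+02, -3.39552721e-04, -9.46829717e+01]), 'contact_force': array([ 0.67968754, -0.44809116,  0.01130613]), 'moment': array([ 0.08960714, -0.10166467, -0.01311878]), 'gripper_force': 0.11236298130825162, 'gripper_width': 0.0004364888328275989}
```

Emit:
{"fn": "drive_tool", "kwargs": {"increments": [[[1,0,0,0,0],[1,0,0,0,0],[1,0,0,0,0],[1,0,0,0,0],[1,0,0,0,0]]]}}

```text
time_s: 6.8
tcp_pos: [0.426, -0.1723, 0.032]
eef_rot: [180.0, -0.0, -94.7]
contact_force: [-0.5, -0.9, 0.1]
gripper_width: 0.0449
gripper_force: 0.0
```

Emit:
{"fn": "drive_tool", "kwargs": {"increments": [[[1,0,0,0,0],[1,0,0,0,0],[1,0,0,0,0],[1,0,0,0,0]]]}}

```text
time_s: 7.3
tcp_pos: [0.426, -0.1723, 0.032]
eef_rot: [-180.0, 0.0, -94.7]
contact_force: [0.3, -0.6, 0.4]
gripper_width: 0.0843
gripper_force: 0.0
```

Emit:
{"fn": "drive_tool", "kwargs": {"increments": [[[1,0,0,-0.3,0],[1,0,0,-0.8,0],[1,0,0,-1,0],[1,0,0,-1,0]]]}}

```text
time_s: 7.8
tcp_pos: [0.4274, -0.1723, 0.1541]
eef_rot: [-179.7, 0.0, -94.7]
contact_force: [-0.6, -0.2, -1.0]
gripper_width: 0.0879
gripper_force: 0.0
```

Run:
```python
from h import *
sc=capture("scene");im=capture("top");np.save("pics/sc4.npy",sc)
b=cv2.resize(sc[90:215,185:310],(600,600),interpolation=cv2.INTER_CUBIC)
cv2.imwrite("pics/a4.png",b[...,::-1])
```

```text
(no output)
```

View pics/a4.png

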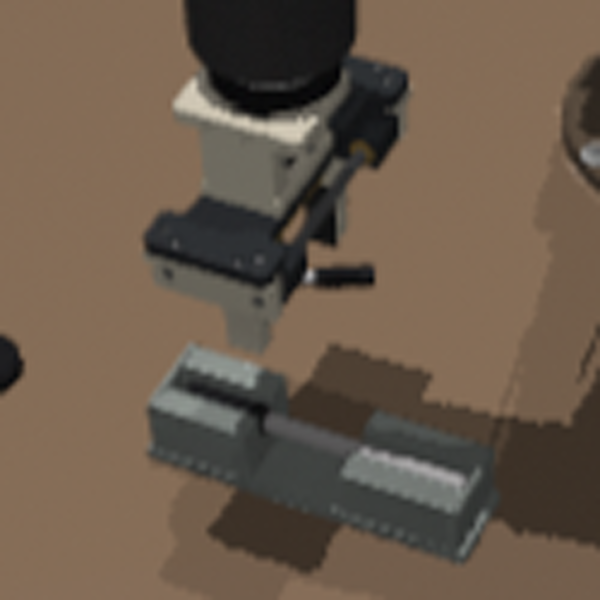

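The drift is undisturbed in the block, with the shank visible from (265,420) to (465,480). The near finger's tip is at about (248,347) in this crop. I'll compare that with where it should project.

Run:
```python
from h import *
s=r.get_state();c=s['tcp_pos'];a=np.radians(s['eef_rot'][2]);tx=np.array([np.cos(a),np.sin(a),0]);ty=np.array([np.sin(a),-np.cos(a),0])
f=lambda p:((proj("scene",p)[0]-[185,90])*4.8).round().tolist()
for dz in(-.011,.008,.055):
  for sy in(-.065,-.044,.044): print(dz,sy,[f(c+sy*ty+k*.0095*tx+[0,0,dz]) for k in(1,-1)])
# top view: same, and where would a tip at scene pixel lie
print(f(c))
```

```text
-0.011 -0.065 [[224.0, 387.0], [252.0, 396.0]]
-0.011 -0.044 [[240.0, 364.0], [268.0, 373.0]]
-0.011 0.044 [[303.0, 271.0], [330.0, 279.0]]
0.008 -0.065 [[222.0, 365.0], [250.0, 374.0]]
0.008 -0.044 [[238.0, 341.0], [266.0, 351.0]]
0.008 0.044 [[301.0, 249.0], [329.0, 257.0]]
0.055 -0.065 [[216.0, 308.0], [245.0, 317.0]]
0.055 -0.044 [[232.0, 285.0], [262.0, 294.0]]
0.055 0.044 [[298.0, 192.0], [326.0, 200.0]]
[285.0, 308.0]
```

The fingers project about 30 mm higher than the stated tool geometry, so they closed above the shank. I'll go lower in small steps and watch the force.

Emit:
{"fn": "drive_tool", "kwargs": {"increments": [[[1,0,0,0.5,0],[1,0,0,1,0],[1,0,0,1,0]]]}}

```text
time_s: 8.28
tcp_pos: [0.4213, -0.1723, 0.0278]
eef_rot: [179.3, -0.1, -94.7]
contact_force: [-0.9, -0.1, 0.2]
gripper_width: 0.0876
gripper_force: 0.0
```

Emit:
{"fn": "drive_tool", "kwargs": {"increments": [[[1,0,0,0.03,0],[1,0,0,0.06,0],[1,0,0,0.08,0],[1,0,0,0.08,0]]]}}

```text
time_s: 8.78
tcp_pos: [0.4264, -0.1722, 0.0231]
eef_rot: [-179.9, 0.0, -94.7]
contact_force: [-0.3, -0.4, -0.3]
gripper_width: 0.0875
gripper_force: 0.0
```

Emit:
{"fn": "drive_tool", "kwargs": {"increments": [[[1,0,0,0.03,0],[1,0,0,0.06,0],[1,0,0,0.08,0],[1,0,0,0.08,0]]]}}

```text
time_s: 9.28
tcp_pos: [0.4258, -0.1723, 0.0125]
eef_rot: [180.0, -0.0, -94.7]
contact_force: [-0.3, 0.8, 0.7]
gripper_width: 0.0876
gripper_force: 0.0
```

Emit:
{"fn": "drive_tool", "kwargs": {"increments": [[[1,0,0,0.03,0],[1,0,0,0.05,0],[1,0,0,0.07,0],[1,0,0,0.07,0]]]}}

```text
time_s: 9.78
tcp_pos: [0.4259, -0.1723, 0.0042]
eef_rot: [180.0, -0.0, -94.7]
contact_force: [0.0, -0.3, 0.3]
gripper_width: 0.088
gripper_force: 0.0
```

Emit:
{"fn": "drive_tool", "kwargs": {"increments": [[[-1,0,0,0,0],[-1,0,0,0,0],[-1,0,0,0,0],[-1,0,0,0,0],[-1,0,0,0,0]]], "squeeze": 10}}

```text
time_s: 10.4
tcp_pos: [0.426, -0.1723, 0.0044]
eef_rot: [-180.0, 0.0, -94.7]
contact_force: [-0.9, -0.9, 0.6]
gripper_width: 0.0433
gripper_force: 0.0
```

Emit:
{"fn": "drive_tool", "kwargs": {"increments": [[[-1,0,0,0,0],[-1,0,0,0,0],[-1,0,0,0,0],[-1,0,0,0,0],[-1,0,0,0,0]]]}}

```text
time_s: 11.02
tcp_pos: [0.4261, -0.1723, 0.0044]
eef_rot: [-180.0, 0.0, -94.7]
contact_force: [0.3, -0.1, -0.6]
gripper_width: 0.0124
gripper_force: 10.0
```

Emit:
{"fn": "drive_tool", "kwargs": {"increments": [[[-1,0,0,0,0],[-1,0,0,-0.1,0],[-1,0,0,-0.3,0],[-1,0,0,-0.667,0],[-1,0,0,-0.667,0]]], "squeeze": 50}}

```text
time_s: 11.65
tcp_pos: [0.4284, -0.1724, 0.088]
eef_rot: [-179.6, 0.0, -94.6]
contact_force: [0.2, -0.1, -2.0]
gripper_width: 0.0117
gripper_force: 50.0
```

Emit:
{"fn": "drive_tool", "kwargs": {"increments": [[[-1,-0.11,-0.45,0,0],[-1,-0.228,-0.902,0,0],[-1,-0.228,-0.902,0,0]]]}}

```text
time_s: 12.02
tcp_pos: [0.5391, -0.1532, 0.0835]
eef_rot: [180.0, -0.0, -94.6]
contact_force: [-1.6, 0.4, -1.9]
gripper_width: 0.0113
gripper_force: 50.0
```

Emit:
{"fn": "drive_tool", "kwargs": {"increments": [[[-1,-0.11,-0.45,0,0],[-1,-0.228,-0.902,0,0],[-1,-0.228,-0.902,0,0]]]}}

```text
time_s: 12.4
tcp_pos: [0.6484, -0.1348, 0.0827]
eef_rot: [179.9, -0.0, -94.6]
contact_force: [-1.3, 0.3, -1.8]
gripper_width: 0.0116
gripper_force: 50.0
```

Emit:
{"fn": "drive_tool", "kwargs": {"increments": [[[-1,0,0,0,-0.03],[-1,0,0,0,-0.03],[-1,0,0,0,-0.03],[-1,0,0,0,-0.03]]]}}

```text
time_s: 12.9
tcp_pos: [0.6459, -0.1355, 0.0846]
eef_rot: [-180.0, 0.0, -84.0]
contact_force: [-0.2, 0.1, -1.5]
gripper_width: 0.0114
gripper_force: 50.0
```

Run:
```python
from h import *
sc=capture("scene");im=capture("top");np.save("pics/sc5.npy",sc);np.save("pics/t5.npy",im)
b=cv2.resize(sc[190:290,215:335],(720,600),interpolation=cv2.INTER_CUBIC)
cv2.imwrite("pics/a5.png",b[...,::-1])
```

```text
(no output)
```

View pics/a5.png

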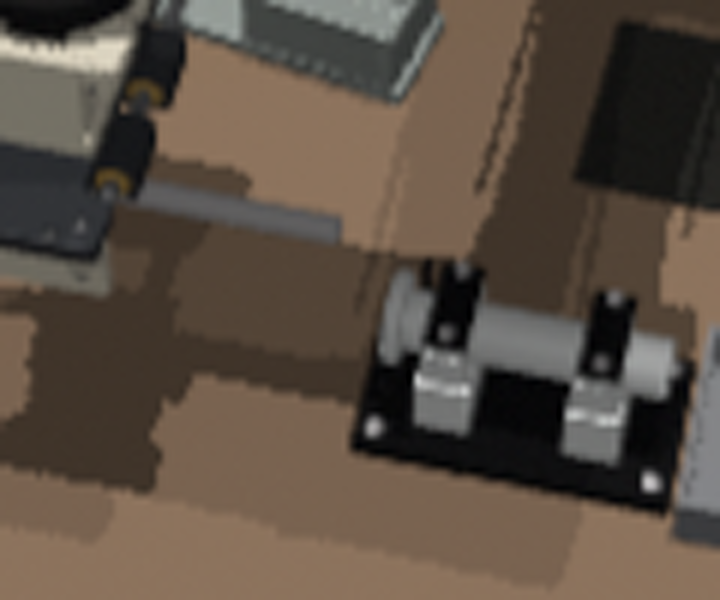

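The drift is held level, with its tip at crop (340,230) and the collar disc around (410,315) in the same view. I'll check the tip's projection and measure the collar's sideways offset from the first top view.

Run:
```python
from h import *
s=r.get_state();c=s['tcp_pos'];a=np.radians(s['eef_rot'][2]+180);d=np.array([np.cos(a),np.sin(a),0])
print("TCP",c,s['eef_rot'],"tip scene",proj("scene",c+.1187*d+[0,0,.0356]),"seen ~(271.7,228.3)")
print("tip top",proj("top",c+.1187*d+[0,0,.0356]))
im=np.load("pics/t5.npy");g0=cv2.cvtColor(np.load("pics/top0.npy"),cv2.COLOR_RGB2GRAY).astype(float)
px,P=blob("top",im,(240,165,275,200),lambda q:(q[...,2]-q[...,0]>-8)&(q.sum(2)>200),.12);print("tip blob",px.min(0),px.max(0))
# edges across tube/collar per column
for z,cols in((.06,(201,203,205,218,222,226,230,242,244,246,247)),):
  for k in cols:
    p=cv2.resize(g0[155:192,k-0:k+1],(1,37*8),interpolation=cv2.INTER_LINEAR)[:,0];p=np.array(p)
    on=np.where(p>95)[0];
    runs=np.split(on,np.where(np.diff(on)>1)[0]+1);run=max(runs,key=len)
    e=[155+(run[0]+.5)/8-.5,155+(run[-1]+.5)/8-.5]
    w=onz("top",[[k,e[0]],[k,e[1]]],z)*1000
    m=(w[0]+w[1])/2;print(k,np.round(e,1),"w %.1f mid x %.1f y %.1f"%(w[0,0]-w[1,0],m[0],m[1]))
```

```text
TCP [ 0.64611365 -0.13545284  0.08462724] [-1.79988586e+02  1.71218894e-03 -8.39653703e+01] tip scene [[270.75691403 228.20950101]] seen ~(271.7,228.3)
tip top [[254.98894129 162.30550015]]
tip blob [239.58333333 164.58333333] [248.91666667 178.75      ]
201 [154.6 164.9] w 29.0 mid x 653.5 y 134.7
203 [166.2 177.4] w 31.3 mid x 619.7 y 129.6
205 [166.1 176.9] w 30.2 mid x 620.4 y 124.0
218 [164.1 181.2] w 47.5 mid x 616.3 y 88.0
222 [163.9 174.8] w 30.2 mid x 625.0 y 76.8
226 [163.3 174.6] w 31.2 mid x 625.9 y 65.7
230 [162.8 173.9] w 30.9 mid x 627.2 y 54.6
242 [159.2 178.2] w 52.7 mid x 625.4 y 21.4
244 [159.1 177.1] w 50.0 mid x 627.0 y 15.9
246 [154.6 173.9] w 53.8 mid x 637.4 y 10.1
247 [154.6 174.3] w 54.9 mid x 636.8 y 7.4
```

Emit:
{"fn": "drive_tool", "kwargs": {"increments": [[[-1,0,0,0.25,0],[-1,0,0,0.5,0],[-1,0,0,0.5,0],[-1,0,0,0.5,0]]]}}

```text
time_s: 13.5
tcp_pos: [0.647, -0.1355, 0.0255]
eef_rot: [-179.9, -0.0, -83.9]
contact_force: [0.9, -0.7, -0.9]
gripper_width: 0.0114
gripper_force: 50.0
```

Emit:
{"fn": "drive_tool", "kwargs": {"increments": [[[-1,-0.06,0,0,0],[-1,-0.12,0,0,0],[-1,-0.16,0,0,0],[-1,-0.16,0,0,0]]]}}

```text
time_s: 14.0
tcp_pos: [0.6443, -0.1157, 0.0247]
eef_rot: [-180.0, 0.0, -83.8]
contact_force: [0.1, -0.8, -2.2]
gripper_width: 0.0116
gripper_force: 50.0
```

Emit:
{"fn": "drive_tool", "kwargs": {"increments": [[[-1,-0.01,0,0,0],[-1,-0.02,0,0,0],[-1,-0.03,0,0,0],[-1,-0.04,0,0,0],[-1,-0.04,0,0,0]]]}}

```text
time_s: 14.62
tcp_pos: [0.6437, -0.1115, 0.0244]
eef_rot: [-180.0, 0.0, -83.9]
contact_force: [-0.4, 1.0, -1.3]
gripper_width: 0.0115
gripper_force: 50.0
```

Emit:
{"fn": "drive_tool", "kwargs": {"increments": [[[-1,-0.01,0,0,0],[-1,-0.02,0,0,0],[-1,-0.02,0,0,0]]]}}

```text
time_s: 15.0
tcp_pos: [0.6435, -0.1091, 0.0244]
eef_rot: [-180.0, 0.0, -83.9]
contact_force: [0.8, -0.9, -1.9]
gripper_width: 0.0115
gripper_force: 50.0
```

Emit:
{"fn": "drive_tool", "kwargs": {"increments": [[[-1,-0.01,0,0,0],[-1,-0.02,0,0,0],[-1,-0.02,0,0,0]]]}}

```text
time_s: 15.38
tcp_pos: [0.6432, -0.1067, 0.0245]
eef_rot: [-180.0, -0.0, -83.9]
contact_force: [0.2, -0.0, -0.9]
gripper_width: 0.0114
gripper_force: 50.0
```

Emit:
{"fn": "drive_tool", "kwargs": {"increments": [[[-1,-0.01,0,0,0],[-1,-0.02,0,0,0],[-1,-0.02,0,0,0]]]}}

```text
time_s: 15.75
tcp_pos: [0.6429, -0.1043, 0.0244]
eef_rot: [180.0, 0.0, -83.9]
contact_force: [-0.6, 0.4, -1.7]
gripper_width: 0.0116
gripper_force: 50.0
```

Emit:
{"fn": "drive_tool", "kwargs": {"increments": [[[-1,-0.01,0,0,0],[-1,-0.02,0,0,0],[-1,-0.02,0,0,0]]]}}

```text
time_s: 16.12
tcp_pos: [0.6427, -0.1019, 0.0245]
eef_rot: [180.0, -0.0, -83.9]
contact_force: [0.1, 0.5, -1.3]
gripper_width: 0.0117
gripper_force: 50.0
```

Run:
```python
from h import *
sc=capture("scene");im=capture("top");np.save("pics/t6.npy",im);np.save("pics/s6.npy",sc)
b=cv2.resize(sc[225:270,262:322],(400,300),interpolation=cv2.INTER_CUBIC)
a=cv2.resize(im[145:190,215:275],(400,300),interpolation=cv2.INTER_CUBIC)
cv2.imwrite("pics/a6.png",np.hstack([b,a])[...,::-1])
s=r.get_state();print(s['tcp_pos'],s['contact_force'],s['moment'])
```

```text
[ 0.64266179 -0.10195753  0.02442032] [ 0.12938303 -0.55767492 -1.70729689] [ 0.05467657 -0.11142047  0.00292495]
```

View pics/a6.png

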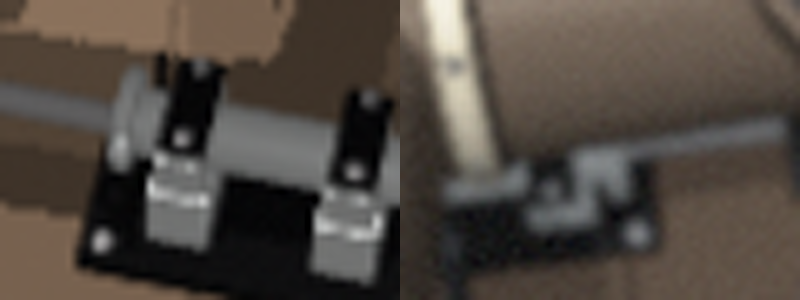

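The tip is in the collar's hole with no force, and the shank lines up with the collar at crop (120,118). I'll keep going slowly.

Emit:
{"fn": "drive_tool", "kwargs": {"increments": [[[-1,-0.015,0,0,0],[-1,-0.03,0,0,0],[-1,-0.045,0,0,0],[-1,-0.06,0,0,0],[-1,-0.06,0,0,0]]]}}

```text
time_s: 16.85
tcp_pos: [0.6419, -0.0947, 0.0245]
eef_rot: [-180.0, 0.0, -83.9]
contact_force: [-0.3, -0.5, -1.7]
gripper_width: 0.0115
gripper_force: 50.0
```

Emit:
{"fn": "drive_tool", "kwargs": {"increments": [[[-1,-0.015,0,0,0],[-1,-0.03,0,0,0],[-1,-0.045,0,0,0],[-1,-0.06,0,0,0],[-1,-0.06,0,0,0]]]}}

```text
time_s: 17.48
tcp_pos: [0.6411, -0.0875, 0.0245]
eef_rot: [180.0, -0.0, -83.9]
contact_force: [-0.1, -0.6, -1.2]
gripper_width: 0.0117
gripper_force: 50.0
```

Emit:
{"fn": "drive_tool", "kwargs": {"increments": [[[-1,0,0.01,0,0],[-1,0,0.02,0,0],[-1,0,0.025,0,0],[-1,0,0.025,0,0]]]}}

```text
time_s: 17.98
tcp_pos: [0.6383, -0.088, 0.0246]
eef_rot: [-180.0, -0.0, -83.9]
contact_force: [1.5, -1.0, -1.5]
gripper_width: 0.0117
gripper_force: 50.0
```

Emit:
{"fn": "drive_tool", "kwargs": {"increments": [[[-1,0,-0.02,0,0],[-1,0,-0.04,0,0],[-1,0,-0.05,0,0],[-1,0,-0.05,0,0]]]}}

```text
time_s: 18.48
tcp_pos: [0.6437, -0.0875, 0.0242]
eef_rot: [179.9, -0.0, -83.9]
contact_force: [-1.3, -1.1, -0.7]
gripper_width: 0.0115
gripper_force: 50.1
```

Emit:
{"fn": "drive_tool", "kwargs": {"increments": [[[-1,0,0.025,0,0],[-1,-0.03,0.025,0,0],[-1,-0.06,0.025,0,0],[-1,-0.09,0.025,0,0],[-1,-0.12,0.025,0,0]]]}}

```text
time_s: 19.1
tcp_pos: [0.6398, -0.0752, 0.0249]
eef_rot: [180.0, -0.1, -83.8]
contact_force: [1.8, -15.0, -0.4]
gripper_width: 0.0112
gripper_force: 50.0
```

Emit:
{"fn": "drive_tool", "kwargs": {"increments": [[[-1,-0.03,0,0,0],[-1,-0.06,0,0,0],[-1,-0.09,0,0,0],[-1,-0.12,0,0,0],[-1,-0.15,0,0,0]]]}}

```text
time_s: 19.73
tcp_pos: [0.6377, -0.058, 0.0248]
eef_rot: [180.0, -0.2, -83.9]
contact_force: [1.7, -14.6, -1.7]
gripper_width: 0.0116
gripper_force: 50.0
```

Emit:
{"fn": "drive_tool", "kwargs": {"increments": [[[-1,-0.03,0,0,0],[-1,-0.06,0,0,0],[-1,-0.09,0,0,0],[-1,-0.12,0,0,0],[-1,-0.15,0,0,0]]], "squeeze": 60}}

```text
time_s: 20.35
tcp_pos: [0.6358, -0.0401, 0.0248]
eef_rot: [180.0, -0.2, -83.9]
contact_force: [2.6, -15.2, -2.0]
gripper_width: 0.0116
gripper_force: 60.0
```

Emit:
{"fn": "drive_tool", "kwargs": {"increments": [[[-1,-0.03,0,0,0],[-1,-0.06,0,0,0],[-1,-0.09,0,0,0],[-1,-0.12,0,0,0],[-1,-0.15,0,0,0]]]}}

```text
time_s: 20.98
tcp_pos: [0.6338, -0.0222, 0.0247]
eef_rot: [179.9, -0.2, -83.9]
contact_force: [2.7, -14.2, -1.5]
gripper_width: 0.0116
gripper_force: 60.0
```

Run:
```python
from h import *
s=r.get_state();print(s['tcp_pos'],s['contact_force'],s['moment'],s['eef_rot'])
sc=capture("scene");np.save("pics/s7.npy",sc)
cv2.imwrite("pics/a7.png",cv2.resize(sc[205:275,245:335],(770,599),interpolation=cv2.INTER_CUBIC)[...,::-1])
```

```text
[ 0.63377282 -0.02217405  0.02470996] [  2.74701574 -14.21376373  -1.52340163] [-4.96626725 -0.83642355 -0.05767858] [ 1.79946358e+02 -1.56159958e-01 -8.39086104e+01]
```

View pics/a7.png

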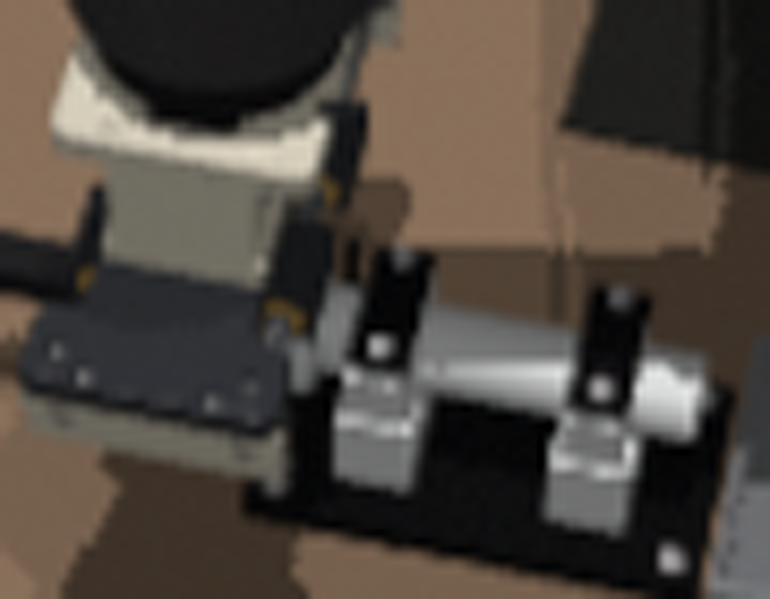

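The view shows the gripper just short of the collar and the black grip behind it to the left. I'll check for slip numerically from the drift's rear end while advancing the last few millimetres.

Emit:
{"fn": "drive_tool", "kwargs": {"increments": [[[-1,-0.025,0,0,0],[-1,-0.05,0,0,0],[-1,-0.06,0,0,0],[-1,-0.06,0,0,0]]]}}

```text
time_s: 21.52
tcp_pos: [0.6329, -0.0147, 0.0246]
eef_rot: [179.9, -0.1, -83.9]
contact_force: [1.9, -12.8, -1.2]
gripper_width: 0.0115
gripper_force: 60.0
```

Run:
```python
from h import *
s=r.get_state();c=s['tcp_pos'];a=np.radians(s['eef_rot'][2]+180);d=np.array([np.cos(a),np.sin(a),0])
print(c,s['contact_force'])
sc=capture("scene");g=cv2.cvtColor(sc,cv2.COLOR_RGB2GRAY).astype(np.float32)
A=c+[0,0,.0356]
for t in range(-96,-40,3):
    p=proj("scene",A+d*t/1000)[0];v=[cv2.getRectSubPix(g,(1,1),(float(p[0]),float(p[1]+k)))[0,0] for k in(-3,0,3)]
    print(t,p.round(1),np.round(v))
```

```text
[ 0.63294094 -0.014729    0.02462792] [  1.86666298 -12.83543033  -1.22880466]
-96 [238.3 234.9] [116. 117. 116.]
-93 [239.3 235.1] [117. 116. 116.]
-90 [240.4 235.3] [117. 117. 117.]
-87 [241.4 235.5] [117. 116. 116.]
-84 [242.5 235.7] [116. 102. 109.]
-81 [243.5 235.9] [97. 61. 94.]
-78 [244.5 236.1] [56. 32. 87.]
-75 [245.6 236.3] [36. 24. 83.]
-72 [246.6 236.5] [33. 23. 76.]
-69 [247.7 236.7] [33. 24. 72.]
-66 [248.7 236.9] [32. 26. 77.]
-63 [249.8 237.1] [33. 26. 84.]
-60 [250.8 237.3] [33. 23. 78.]
-57 [251.9 237.5] [32. 22. 55.]
-54 [252.9 237.7] [30. 23. 39.]
-51 [254.  237.9] [28. 25. 36.]
-48 [255.  238.1] [29. 23. 39.]
-45 [256.1 238.3] [24. 27. 42.]
-42 [257.1 238.5] [26. 56. 44.]
```

Emit:
{"fn": "drive_tool", "kwargs": {"increments": [[[0,0,0,0,0],[0,0,0,0,0],[0,0,0,0,0],[0,0,0,0,0],[0,0,0,0,0]]]}}

```text
time_s: 22.2
tcp_pos: [0.6331, -0.0123, 0.0245]
eef_rot: [-180.0, 0.0, -83.9]
contact_force: [0.9, 0.1, 0.3]
gripper_width: 0.0433
gripper_force: 0.0
```

Emit:
{"fn": "drive_tool", "kwargs": {"increments": [[[0,0.1,0,0,0],[0,0.2,0,0,0],[0,0.32,0,0,0],[0,0.425,0,0,0],[0,0.425,0,0,0]]]}}

```text
time_s: 22.82
tcp_pos: [0.6385, -0.0645, 0.0244]
eef_rot: [180.0, -0.0, -84.0]
contact_force: [0.5, 0.3, 0.1]
gripper_width: 0.044
gripper_force: 0.0
```

Run:
```python
from h import *
s=r.get_state();c=s['tcp_pos'];a=np.radians(s['eef_rot'][2]+180);d=np.array([np.cos(a),np.sin(a),0])
print(c,s['contact_force'],s['gripper_width'])
sc=capture("scene");g=cv2.cvtColor(sc,cv2.COLOR_RGB2GRAY).astype(np.float32)
A=np.array([.63294,-.01473,.0602])
for t in(-93,-87,-84,-81,-78,-75,-60,-45,-40,-35,-30,-25):
    p=proj("scene",A+d*t/1000)[0];print(t,p.round(1),[int(cv2.getRectSubPix(g,(1,1),(float(p[0]),float(p[1]+k)))[0,0]) for k in range(-5,8)])
```

```text
[ 0.63850832 -0.06453969  0.02435271] [0.51731817 0.25343528 0.12972403] 0.04396762849160019
-93 [239.3 235.1] [48, 40, 34, 33, 39, 42, 42, 42, 43, 46, 50, 50, 50]
-87 [241.4 235.5] [110, 91, 61, 42, 42, 42, 42, 42, 44, 48, 50, 50, 50]
-84 [242.5 235.7] [109, 94, 60, 44, 43, 43, 43, 43, 45, 48, 49, 50, 50]
-81 [243.5 235.9] [110, 93, 56, 44, 42, 42, 43, 43, 43, 46, 49, 49, 50]
-78 [244.6 236.1] [109, 94, 61, 43, 42, 43, 43, 43, 43, 46, 50, 50, 50]
-75 [245.6 236.3] [107, 94, 66, 43, 43, 43, 43, 43, 44, 47, 50, 50, 50]
-60 [250.8 237.3] [107, 93, 64, 42, 42, 43, 43, 46, 50, 50, 50, 50, 50]
-45 [256.1 238.3] [108, 95, 66, 43, 43, 43, 46, 50, 50, 50, 50, 49, 48]
-40 [257.8 238.6] [125, 93, 60, 42, 36, 31, 33, 39, 45, 49, 50, 48, 51]
-35 [259.6 238.9] [46, 36, 25, 23, 27, 31, 33, 35, 43, 49, 50, 50, 50]
-30 [261.3 239.2] [22, 22, 22, 24, 35, 43, 43, 41, 40, 45, 49, 42, 37]
-25 [263.1 239.6] [23, 22, 22, 24, 29, 38, 41, 37, 30, 28, 29, 30, 39]
```

Emit:
{"fn": "drive_tool", "kwargs": {"increments": [[[-1,0,0,0,0],[-1,0,0,0,0],[-1,0,0,0,0],[-1,0,0,0,0],[-1,0,0,0,0]]], "squeeze": 60}}

```text
time_s: 23.5
tcp_pos: [0.6386, -0.0629, 0.0245]
eef_rot: [-180.0, 0.0, -83.9]
contact_force: [0.4, 1.5, 0.8]
gripper_width: 0.0156
gripper_force: 60.0
```

Emit:
{"fn": "drive_tool", "kwargs": {"increments": [[[-1,0,0,0,0],[-1,0,0,0,0]]]}}

```text
time_s: 23.75
tcp_pos: [0.6386, -0.0631, 0.0245]
eef_rot: [-180.0, 0.0, -83.9]
contact_force: [0.7, 1.5, 0.2]
gripper_width: 0.0158
gripper_force: 60.0
```

Emit:
{"fn": "drive_tool", "kwargs": {"increments": [[[-1,-0.03,0,0,0],[-1,-0.06,0,0,0],[-1,-0.09,0,0,0],[-1,-0.12,0,0,0],[-1,-0.15,0,0,0]]]}}

```text
time_s: 24.38
tcp_pos: [0.6364, -0.0461, 0.0243]
eef_rot: [180.0, -0.0, -83.9]
contact_force: [0.3, -0.5, -0.4]
gripper_width: 0.0158
gripper_force: 60.0
```

Emit:
{"fn": "drive_tool", "kwargs": {"increments": [[[-1,-0.03,0,0,0],[-1,-0.06,0,0,0],[-1,-0.09,0,0,0],[-1,-0.12,0,0,0],[-1,-0.12,0,0,0]]]}}

```text
time_s: 25.0
tcp_pos: [0.6351, -0.0304, 0.0244]
eef_rot: [-180.0, 0.0, -83.9]
contact_force: [0.6, 0.7, -0.1]
gripper_width: 0.0154
gripper_force: 60.0
```

```bash
cat > tray.py <<'E'
from h import *
sc=capture("scene").astype(int);s0=np.load("pics/scene0.npy").astype(int)
t=capture("top").astype(int);t0=np.load("pics/top0.npy").astype(int)
s=r.get_state();print(s['time_s'],s['tcp_pos'],s['contact_force'])
for n,i,z in(("scene",sc,s0),("top",t,t0)):
    b=(slice(245,288),slice(318,382)) if n=="scene" else (slice(155,200),slice(155,212))
    d=np.abs(i[b]-z[b]).max(2)>45
    if n=="top": pass
    k,l,st,ce=cv2.connectedComponentsWithStats(d.astype(np.uint8))
    for j in range(1,k):
        if st[j,4]>8:
            p=ce[j]+[b[1].start,b[0].start];print(n,st[j,4],p.round(1),i[b][l==j].mean(0).round(),(onz(n,p,.014)[0]*1000).round())
E
python3 tray.py
```

```text
25.1 [ 0.63505516 -0.03073966  0.02441433] [-0.04948633  0.09136094 -0.88951749]
scene 258 [337.6 253.8] [64. 64. 63.] [583. 163.  14.]
scene 87 [354.2 246.2] [75. 64. 54.] [543. 202.  14.]
scene 13 [336.2 261.9] [170. 168. 169.] [610. 166.  14.]
top 1565 [180.6 181.5] [87. 78. 70.] [599. 202.  14.]
top 19 [167.4 161.1] [104.  91.  80.] [660. 240.  14.]
top 38 [206.6 163.8] [110.  96.  83.] [648. 126.  14.]
top 86 [204.2 171.9] [88. 77. 67.] [625. 133.  14.]
```

Run:
```python
from h import *
sc=cv2.cvtColor(capture("scene"),cv2.COLOR_RGB2GRAY).astype(int);s0=cv2.cvtColor(np.load("pics/scene0.npy"),cv2.COLOR_RGB2GRAY).astype(int);s7=cv2.cvtColor(np.load("pics/s7.npy"),cv2.COLOR_RGB2GRAY).astype(int)
for n,i in(("s0",s0),("s7",s7),("now",sc)):
    print(n)
    for y in range(246,270,1):print(y,*["%3d"%v for v in i[y,318:352]])
O=np.array([.6255,.072]);a=np.radians(96);d=np.array([np.cos(a),np.sin(a)])
for x,z in((65,60),(65,74),(95,14),(110,14),(138,5)):print(x,z,proj("scene",np.r_[O+d*x/1000,z/1000]).round(1))
```

```text
s0
246  15  40 189 207 194 186 175 163 156 124 109 109 109 108 111 118  81  54  58  61  81  86  95 101 100 104 108 113 114 113 112 111 109 110
247  16  85 211 226 224 222 219 213 207 140 109 108 108 108 114 113  73  53  51  53  53  53  53  61  62  70  83  95 102 101 104 108 109 113
248  16 107 222 234 233 232 230 228 223 142 106 109 109 109 115 106  68  53  54  52  53  53  54  53  53  51  54  53  61  63  72  84  86  96
249  15 159 226 234 235 235 235 234 222 136  88  91  98 106 117 102  66  54  53  54  53  53  53  53  53  53  53  53  53  53  53  53  51  53
250  30 204 226 228 230 231 232 233 211 151  89  55  66  99 117 107  79  70  66  60  55  55  53  53  53  52  54  53  53  53  53  54  53  53
251  38 187 213 217 221 223 225 228 190 170 110  41  34  90 115 107 103 103  99  94  82  78  72  66  60  54  53  53  54  53  54  53  54  53
252  66 168 188 193 198 204 210 217 154 123  70  23  29  91 109  98 114 120 120 120 112 110 104  99  94  81  77  72  66  60  59  54  53  53
253  90 146 162 168 174 180 185 192 106  37  21  15  51  98 104 117 120 120 121 121 120 120 121 120 120 112 110 105  
[... 8400 characters left out ...]
9 109 109 109 109 109 109 109
266  39  12  15  13  14  14  15  14  12  17  89 108  97  85  82  83  68  66  74  82  89  98 107 109 109 109 109 109 109 109 109 110 109 109
267  26  15  14  14  14  15  15  15  14  21  90 108 105 108 109 109  90  82  82  65  78  87 105 109 109 109 109 109 109 109 109 109 109 109
268  14  14  12  14  52  59  30  13  14  26  89 108  89 103 109 109 109 109 109  90 103 109 108 109 110 109 109 109 109 109 109 109 109 109
269  12  15  14  20 112 127  81  30  15  51  88 102  88 104 110 110 109 109 109 110 109 109 109 109 109 109 110 110 109 109 108 109 109 109
65 60 [[326.6 252.2]]
65 74 [[327.  249.3]]
95 14 [[335.9 263.5]]
110 14 [[341.3 264.5]]
138 5 [[351.1 268.2]]
```

The numeric patch shows a bright cylinder in the tray at pixel (336,262), about 95 mm along the fixture's x, so the plug is out. Next I'll draw the drift back.

Emit:
{"fn": "drive_tool", "kwargs": {"increments": [[[-1,0,0,0,0],[-1,0.05,0,0,0],[-1,0.1,0,0,0],[-1,0.15,0,0,0],[-1,0.2,0,0,0]]]}}

```text
time_s: 25.78
tcp_pos: [0.6377, -0.0555, 0.0244]
eef_rot: [180.0, 0.0, -83.9]
contact_force: [0.6, 0.5, -0.7]
gripper_width: 0.0159
gripper_force: 60.0
```

Emit:
{"fn": "drive_tool", "kwargs": {"increments": [[[-1,0.06,0,0,0],[-1,0.12,0,0,0],[-1,0.18,0,0,0],[-1,0.24,0,0,0],[-1,0.3,0,0,0]]]}}

```text
time_s: 26.4
tcp_pos: [0.6416, -0.0911, 0.0245]
eef_rot: [-180.0, 0.0, -83.9]
contact_force: [-0.6, 2.4, -0.4]
gripper_width: 0.0156
gripper_force: 60.0
```

Emit:
{"fn": "drive_tool", "kwargs": {"increments": [[[-1,0.06,0,0,0],[-1,0.12,0,0,0],[-1,0.18,0,0,0],[-1,0.24,0,0,0],[-1,0.3,0,0,0]]]}}

```text
time_s: 27.02
tcp_pos: [0.6453, -0.1269, 0.0244]
eef_rot: [180.0, 0.0, -83.9]
contact_force: [0.3, 1.1, 0.5]
gripper_width: 0.0151
gripper_force: 60.0
```

Emit:
{"fn": "drive_tool", "kwargs": {"increments": [[[-1,0.06,0,0,0],[-1,0.12,0,0,0],[-1,0.18,0,0,0],[-1,0.24,0,0,0],[-1,0.3,0,0,0]]]}}

```text
time_s: 27.65
tcp_pos: [0.6491, -0.1628, 0.0244]
eef_rot: [180.0, -0.0, -83.9]
contact_force: [0.2, -0.7, -2.6]
gripper_width: 0.0156
gripper_force: 60.0
```

Emit:
{"fn": "drive_tool", "kwargs": {"increments": [[[-1,0.06,0,0,0],[-1,0.12,0,0,0],[-1,0.18,0,0,0],[-1,0.22,0,0,0],[-1,0.22,0,0,0]]]}}

```text
time_s: 28.28
tcp_pos: [0.6519, -0.1889, 0.0244]
eef_rot: [180.0, 0.0, -83.9]
contact_force: [-1.0, -0.4, -1.3]
gripper_width: 0.0161
gripper_force: 60.0
```

```bash
cat > tip.py <<'E'
from h import *
sc=capture("scene");s=r.get_state();c=s['tcp_pos'];a=np.radians(s['eef_rot'][2]+180);d=np.array([np.cos(a),np.sin(a),0])
print(s['time_s'],c,s['eef_rot'],s['contact_force'],s['gripper_width'])
g=cv2.cvtColor(sc,cv2.COLOR_RGB2GRAY).astype(np.float32)
for t in range(60,185,8):
    p=proj("scene",c+d*t/1000+[0,0,.0356])[0];print(t,p.round(1),[int(cv2.getRectSubPix(g,(1,1),(float(p[0]),float(p[1]+k)))[0,0]) for k in range(-6,10)])
E
python3 tip.py
```

```text
28.325 [ 0.65192668 -0.18862508  0.02440021] [ 1.79998099e+02  5.44290094e-04 -8.38971956e+01] [ 0.14261052  0.12396787 -1.54246746] 0.015182521826739076
60 [231.7 233.9] [71, 71, 72, 73, 83, 92, 95, 95, 88, 72, 72, 72, 72, 72, 66, 56]
68 [234.5 234.4] [72, 72, 71, 73, 82, 91, 94, 91, 80, 73, 72, 72, 72, 72, 69, 61]
76 [237.2 234.9] [72, 72, 72, 72, 80, 91, 94, 91, 82, 72, 71, 71, 72, 72, 71, 66]
84 [240.  235.4] [72, 72, 72, 74, 82, 91, 95, 92, 82, 74, 72, 72, 72, 72, 71, 68]
92 [242.8 235.9] [72, 72, 72, 72, 78, 90, 95, 93, 83, 72, 71, 71, 72, 72, 72, 69]
100 [245.6 236.5] [72, 72, 72, 73, 80, 89, 95, 92, 84, 75, 72, 72, 72, 72, 72, 69]
108 [248.4 237. ] [72, 72, 72, 72, 78, 90, 95, 94, 84, 73, 71, 71, 72, 72, 72, 72]
116 [251.2 237.5] [72, 72, 72, 73, 78, 88, 94, 93, 85, 75, 71, 72, 72, 72, 72, 72]
124 [254. 238.] [72, 72, 71, 72, 78, 89, 95, 95, 86, 76, 71, 72, 71, 71, 71, 69]
132 [256.8 238.6] [72, 72, 72, 72, 77, 87, 94, 94, 85, 70, 65, 69, 72, 72, 72, 70]
140 [259.6 239.1] [71, 68, 64, 62, 69, 86, 95, 95, 87, 77, 71, 68, 64, 61, 55, 55]
148 [262.4 239.6] [63, 68, 69, 69, 73, 85, 94, 95, 86, 68, 57, 54, 54, 55, 55, 55]
156 [265.2 240.1] [55, 55, 54, 56, 66, 82, 94, 95, 88, 71, 56, 54, 54, 55, 55, 54]
164 [268.  240.7] [55, 54, 54, 54, 64, 81, 91, 95, 86, 69, 57, 55, 54, 54, 55, 55]
172 [270.8 241.2] [55, 54, 54, 55, 55, 56, 56, 55, 55, 54, 54, 55, 55, 55, 55, 55]
180 [273.7 241.7] [58, 54, 55, 55, 55, 54, 54, 55, 55, 54, 55, 55, 55, 55, 55, 55]
```

The drift is out, level and straight in the grip, with its tip about 28 mm clear of the mouth. Now I'll lift it and carry it to the pad.

Emit:
{"fn": "drive_tool", "kwargs": {"increments": [[[-1,0,0,-0.2,0],[-1,0,0,-0.45,0],[-1,0,0,-0.7,0],[-1,0,0,-0.7,0]]]}}

```text
time_s: 28.82
tcp_pos: [0.6538, -0.1884, 0.1116]
eef_rot: [-179.7, -0.1, -83.8]
contact_force: [0.2, -0.1, -1.5]
gripper_width: 0.0157
gripper_force: 60.0
```

Emit:
{"fn": "drive_tool", "kwargs": {"increments": [[[-1,-0.2,0.12,0,0],[-1,-0.45,0.28,0,0],[-1,-0.7,0.43,0,0],[-1,-0.866,0.533,0,0]]]}}

```text
time_s: 29.32
tcp_pos: [0.5757, -0.0908, 0.1076]
eef_rot: [179.9, 0.0, -83.9]
contact_force: [-0.6, 0.6, -1.1]
gripper_width: 0.0156
gripper_force: 60.0
```

Emit:
{"fn": "drive_tool", "kwargs": {"increments": [[[-1,-0.29,0.18,0,0],[-1,-0.58,0.36,0,0],[-1,-0.866,0.533,0,0]]]}}

```text
time_s: 29.7
tcp_pos: [0.5011, 0.0054, 0.1077]
eef_rot: [179.9, -0.0, -83.9]
contact_force: [1.1, 0.6, -1.5]
gripper_width: 0.0156
gripper_force: 60.0
```

Emit:
{"fn": "drive_tool", "kwargs": {"increments": [[[-1,-0.29,0.18,0,0.008],[-1,-0.55,0.34,0,0.008],[-1,-0.75,0.46,0,0.008],[-1,-0.866,0.533,0,0.008],[-1,-0.866,0.533,0,0.008]]]}}

```text
time_s: 30.32
tcp_pos: [0.427, 0.1016, 0.1081]
eef_rot: [180.0, -0.0, -86.6]
contact_force: [0.3, 1.5, -2.1]
gripper_width: 0.0157
gripper_force: 60.0
```

Emit:
{"fn": "drive_tool", "kwargs": {"increments": [[[-1,0,0,0.25,0],[-1,0,0,0.5,0],[-1,0,0,0.72,0],[-1,0,0,0.86,0],[-1,0,0,0.86,0]]]}}

```text
time_s: 30.95
tcp_pos: [0.4271, 0.0998, 0.0039]
eef_rot: [179.8, -0.1, -86.8]
contact_force: [0.6, 0.9, -1.5]
gripper_width: 0.0156
gripper_force: 60.0
```

Emit:
{"fn": "drive_tool", "kwargs": {"increments": [[[-1,0,0,0.02,0],[-1,0,0,0.04,0],[-1,0,0,0.06,0],[-1,0,0,0.08,0],[-1,0,0,0.08,0]]]}}

```text
time_s: 31.58
tcp_pos: [0.4278, 0.101, -0.0045]
eef_rot: [180.0, -0.0, -86.8]
contact_force: [-0.8, 0.8, -1.8]
gripper_width: 0.0157
gripper_force: 60.0
```

Emit:
{"fn": "drive_tool", "kwargs": {"increments": [[[-1,0,0,0.01,0],[-1,0,0,0.02,0],[-1,0,0,0.025,0],[-1,0,0,0.025,0]]]}}

```text
time_s: 32.08
tcp_pos: [0.4279, 0.101, -0.0074]
eef_rot: [180.0, -0.0, -86.8]
contact_force: [0.6, -0.2, -1.6]
gripper_width: 0.0151
gripper_force: 60.0
```

Emit:
{"fn": "drive_tool", "kwargs": {"increments": [[[-1,0,0,0.01,0],[-1,0,0,0.02,0],[-1,0,0,0.03,0],[-1,0,0,0.03,0]]]}}

```text
time_s: 32.58
tcp_pos: [0.428, 0.101, -0.0105]
eef_rot: [-180.0, -0.0, -86.7]
contact_force: [-3.0, 1.1, 7.2]
gripper_width: 0.0156
gripper_force: 64.7
```

Emit:
{"fn": "drive_tool", "kwargs": {"increments": [[[-1,0,0,0.01,0],[-1,0,0,0.02,0],[-1,0,0,0.02,0]]]}}

```text
time_s: 32.95
tcp_pos: [0.4281, 0.1011, -0.0108]
eef_rot: [-180.0, -0.0, -86.7]
contact_force: [-15.1, -0.9, 48.4]
gripper_width: 0.0157
gripper_force: 84.6
```

Emit:
{"fn": "drive_tool", "kwargs": {"increments": [[[-1,0,0,0.01,0],[-1,0,0,0.015,0],[-1,0,0,0.015,0]]]}}

```text
time_s: 33.33
tcp_pos: [0.428, 0.101, -0.011]
eef_rot: [-179.9, -0.0, -86.6]
contact_force: [-25.2, -1.1, 79.0]
gripper_width: 0.0156
gripper_force: 99.8
```

The fingertips touched the pad, so I'll back off until the load is gone before letting go.

Emit:
{"fn": "drive_tool", "kwargs": {"increments": [[[-1,0,0,-0.04,0],[-1,0,0,-0.045,0],[-1,0,0,-0.045,0]]], "squeeze": 15}}

```text
time_s: 33.7
tcp_pos: [0.4278, 0.1009, -0.0101]
eef_rot: [180.0, -0.0, -86.8]
contact_force: [0.3, -0.1, -1.3]
gripper_width: 0.0157
gripper_force: 15.0
```

Emit:
{"fn": "drive_tool", "kwargs": {"increments": [[[0,0,0,0,0],[0,0,0,0,0],[0,0,0,0,0],[0,0,0,0,0],[0,0,0,0,0]]]}}

```text
time_s: 34.33
tcp_pos: [0.4279, 0.101, -0.0098]
eef_rot: [180.0, -0.0, -86.8]
contact_force: [0.5, -0.2, 0.7]
gripper_width: 0.0439
gripper_force: 0.0
```

Emit:
{"fn": "drive_tool", "kwargs": {"increments": [[[0,0,0,-0.2,0],[0,0,0,-0.5,0],[0,0,0,-0.9,0],[0,0,0,-1,0],[0,0,0,-1,0]]]}}

```text
time_s: 34.95
tcp_pos: [0.4282, 0.1013, 0.1107]
eef_rot: [-179.9, 0.1, -86.8]
contact_force: [0.4, 0.4, -0.1]
gripper_width: 0.0437
gripper_force: 0.0
```

Emit:
{"fn": "drive_tool", "kwargs": {"increments": [[[0,0.4,0,-0.4,0],[0,0.8,0,-0.8,0],[0,1,0,-1,0],[0,1,0,-1,0]]]}}

```text
time_s: 35.45
tcp_pos: [0.4354, -0.0201, 0.2308]
eef_rot: [-179.9, 0.0, -86.9]
contact_force: [-0.1, 0.9, -0.0]
gripper_width: 0.0437
gripper_force: 0.0
```

```bash
python3 - <<'E'
from h import *
sc=capture("scene");s=r.get_state();print(s['time_s'],s['tcp_pos'],s['contact_force'])
px,P=blob("scene",sc,(305,185,405,240),lambda c:c.min(2)>75,.0105);print("shank",rect(P))
q=P[:,:2].astype(np.float32)*1000;k=np.array(P)*1000
print(k[k[:,1].argmin()].round(),k[k[:,1].argmax()].round())
g=cv2.cvtColor(sc,cv2.COLOR_RGB2GRAY).astype(np.float32);d=np.array([-.0576,.998,0]);A=np.array([.4279,.101,.0125])
for t in(-40,-28,-20,0,20,30,40,80,120,150,160,164,168,172,180):
    p=proj("scene",A+d*t/1000)[0];print(t,p.round(1),[int(cv2.getRectSubPix(g,(1,1),(float(p[0]),float(p[1]+j)))[0,0]) for j in range(-6,8)])
E
python3 tray.py | grep -n scene
```

```text
35.5 [ 0.43451362 -0.01942459  0.22932301] [ 0.29659147  0.52922865 -0.41599241]
shank (array([410.8, 180.2]), array([325.1, 211.7]), -71.04)
[502.  42.  10.] [470. 333.  10.]
-40 [317.2 205.1] [15, 15, 16, 22, 28, 28, 29, 29, 29, 29, 29, 29, 29, 28]
-28 [321.  205.9] [14, 19, 24, 24, 25, 25, 20, 15, 14, 21, 29, 29, 28, 28]
-20 [323.6 206.5] [16, 22, 26, 26, 25, 23, 18, 14, 16, 22, 27, 28, 29, 29]
0 [330.1 207.9] [27, 27, 26, 26, 25, 25, 20, 13, 13, 20, 27, 28, 28, 27]
20 [336.5 209.2] [28, 27, 25, 25, 26, 26, 19, 12, 15, 21, 27, 27, 27, 27]
30 [339.8 209.9] [28, 28, 28, 71, 129, 151, 129, 86, 36, 29, 28, 29, 28, 28]
40 [343.1 210.6] [28, 28, 31, 83, 146, 162, 135, 90, 43, 27, 28, 28, 28, 28]
80 [356.2 213.4] [29, 29, 34, 72, 136, 161, 139, 94, 48, 26, 29, 30, 32, 33]
120 [369.5 216.3] [34, 34, 39, 76, 151, 187, 162, 109, 56, 28, 33, 32, 31, 31]
150 [379.5 218.4] [33, 34, 37, 75, 153, 190, 166, 113, 59, 29, 32, 33, 34, 34]
160 [382.9 219.1] [34, 33, 36, 70, 147, 188, 167, 115, 59, 26, 34, 34, 34, 34]
164 [384.3 219.4] [33, 33, 35, 71, 147, 184, 160, 106, 54, 30, 33, 34, 34, 34]
168 [385.6 219.7] [33, 32, 33, 64, 105, 119, 96, 58, 36, 33, 33, 34, 34, 34]
172 [387. 220.] [34, 33, 33, 35, 35, 35, 34, 34, 33, 34, 33, 34, 34, 33]
180 [389.7 220.6] [33, 33, 34, 34, 33, 33, 33, 33, 34, 34, 34, 34, 33, 33]
2:scene 27 [336.1 261.7] [182. 179. 180.] [610. 165.  14.]
```

The drift lies flat and straight on the pad, the plug is still in the tray, and the arm is clear.

```bash
python3 -c "
from plant import job
print(job.close_job())"
```

```text
the job is handed in; nothing more can be done
None
```

The job is handed in: the plug is in the catch tray and the drift lies flat on the rubber pad with the arm clear of everything, though my fingertips pressed the pad with about 79 N while lowering the drift, and no verdict came back.

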